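Seat the jar-cradle plate on its locating pins

ROBOT

A 6-joint arm with a two-finger parallel gripper is mounted at the origin on the work surface. World frame = base frame: x ahead of the robot, y to its left, z up, the work surface at z = 0. Lengths are in mm, angles in rad, forces in N, time in s.
With the tool pointing down it reaches from about 275 to 1000 mm from the base axis. Payload 8.4 kg.
Tool frame: the origin (TCP) lies at the very end of the fingers, on their centre line; the grasp point (between the pads) lies 19 mm behind it; z points along the fingers, y is the direction in which the jaws open and shut (so a half turn about z gives the same grasp; the last joint's range is limited). The gripper opens to 85 mm and grips with 20 to 120 N. Pads are 22 mm wide; open, the fingers measure 114 mm over their backs; the gripper's body (76 mm by 85 mm) begins 54 mm behind the grasp point. The pads swing forward as they close: fully open they stand 13 mm farther back than shut.
Start: joints at [1.308, 0.353, 1.633, -0, 1.155, -0.002], TCP at [161.157, 603.868, 231.281] pointing down, gripper open.
Joint ranges: [-2.63, 2.63], [-0.92, 2.1], [0.06, 2.66], [-1.3, 4.44], [0, 2.69], [-3.02, 3.02]. Speed limits (rad/s): [2.22, 2.22, 2.79, 3.14, 3.14, 3.14].

INTERFACE

Orientations are given as [roll, pitch, yaw] about the fixed x, y, z axes, in that order (R = Rz(yaw) Ry(pitch) Rx(roll)).
In Python, from rig import r, vision gives the robot as it stands.
- The arm moves only by the tool move_arm, never from a script. Its argument "series" is text: rows parted by semicolons, each of 7 numbers parted by spaces: the closure, from -1 (fully open) to 1 (shut), then the shift along the tool's x, y, z in units of 40 mm (1.0 is 40 mm), then the turn, a rotation vector about the tool's x, y, z in degrees. In form: grip tx ty tz ax ay az; .... A call has 1 to 20 rows; each row shifts and turns the pose as measured when the row begins, along the tool's axes as they then stand; what a row does not reach is not made up. A row lasts 1/8 s, in which the tool goes at most 62.5 mm and 10.7 degrees, less where a joint would pass 70% of its speed; a pose out of reach is approached as far as the arm can. A call is refused whole if a number of a shift passes 1 or a number of a turn 10.7, either way. A call with a gripper value outside its range is refused whole. The fingers move at their own pace and stop on an object; "grip_force" is the grip in N (left out, the last holds). Time passes only in rows, so rows that do not move let the fingers close. It gives the time, the measured TCP pose, the force and the opening at its end, in the units of the state.
- r.sense(): the state, without advancing time (a new reading comes with each control period).
- vision.grab_frame(name): name is "scene" or "top"; returns the picture (480x640x3 uint8, red, green, blue); there is no depth.
- vision.camera_params(name): a dict with "fx", "fy", "cx", "cy" (pixels), "position" and "rotation" of the camera in the world. Camera axes: x right, y up, looking along -z (the intrinsics and any distortion apply to the point x, -y, -z); pixel columns grow to the right and rows downward; lengths in mm; the calibration is good to about 2 mm. A picture is of the moment at which its call begins. camera_params takes no time and is no camera call.
- r.sign_off(): hands the job in, once; it reports no verdict.
The state is a dict: "clock": time; "qpos": joint angles; "qvel": joint speeds; "joint_efforts": joint torques, N m; "eef_pos": TCP position; "tcp_rot": TCP orientation; "contact_force": force on the tool from outside, world axes, zero at the start; "wrist_torque": the same for the moment, N m; "opening": opening from 0.0 (shut) to 1.0 (fully open).
Only numpy, scipy, OpenCV 4.12 (cv2) and the standard library are available. Lean on these libraries where they do the work, as an engineer would, in place of code of your own. Each camera call takes 0.05 s, during which the arm holds its last target. There are 200 camera calls.

TASK

The flat metal cradle plate lies loose and askew on top of the two locating pins of the labelling fixture. Nudge it sideways with the fingertips, never picking it up, until its two holes drop over the pins and it lies flat on the white bed, close along the fence. Leave the jars, the lid, the label roll and the tools where they are.

Things in the scene. Friction and masses are not known exactly. Their poses are not given: they have to be found in the camera images.
- cradle_plate: loose aluminium plate 140 (x) by 220 (y) by 8 mm, about 0.6 kg, two 15 mm through holes at x +15, y +50 and -50 mm, and two black bars 10 mm high along y on its top at x -52 and -16 mm. Origin: centre of the underside. It starts tilted on the two pin tips, hiding them, its -x edge on the bed, +x edge some 10 mm up; 20-30 mm short of the fence, up to 45 mm off along it, turned up to 9 degrees
- hole_left (a point): centre of the plate's +y hole, at the underside
- hole_right (a point): centre of the plate's -y hole, at the underside
- fixture: fixed fixture: white bed 300 (x) by 480 (y) by 20 mm high, from x -135 to +165 mm. Origin on the table under the plate's seat; x points to the fence, away from the robot; y runs along the fence. Behind the fence (x above 100 mm) stand a ruled jar stop, at y -226 to -50 mm and up to 120 mm above the table, and a jar
- fence (a point): middle of the top of the fence, an aluminium bar along fixture y, 400 mm long, 12 mm thick, 24 mm above the bed; its face to the plate is at fixture x +70.5 mm. With the plate's +x edge flat on that face the holes are in line with the pins; sliding the plate along it (a few N) then brings the holes over them. Two black stripes across its top mark where along it the pins are
- seat (a point): point on the bed's top where the plate's origin lies when the plate is seated (its axes are the fixture's; the seated plate's axes are parallel to them)
- pin_left (a point): foot, on the bed's top, of the +y locating pin: 12 mm diameter, 7 mm high, the upper 4 mm tapered to a 6 mm flat tip. It is at fixture x +15, y +50 mm
- pin_right (a point): foot of the other, equal locating pin, at fixture x +15, y -50 mm
- jar_deck: bystander: amber jar with a copper-coloured lid, 68 mm across, 86 mm tall, standing on the fixture's bed behind the fence; origin at the centre of its underside
- jar_left: bystander: amber jar with a copper-coloured lid, 68 mm across, 86 mm tall, standing on the table to the robot's left; origin at the centre of its underside
- jar_right: bystander: amber jar with a copper-coloured lid, 68 mm across, 86 mm tall, standing on the table to the robot's right; origin at the centre of its underside
- jar_lid: bystander: loose copper-coloured jar lid, disc 66 mm across, 14 mm high, on the bed's near left corner; origin at the centre of its underside
- label_roll: bystander: paper label roll standing on its end on the table, 96 mm across, 50 mm high, with a 40 mm bore; origin at the centre of its underside
- screwdriver: bystander: screwdriver lying on the table at the left
- spanner: bystander: spanner lying on the table at the right

How it is judged (in metres and radians):
At the end, for the whole second after the job is handed in: Both holes are over their pins (each within 4 mm of the pin's axis), the plate lies flat on the bed (origin within 2 mm of the bed's top, tilt under 0.02 rad) and is at rest (horizontal distance between hole_left and pin_left below 0.004 m and horizontal distance between hole_right and pin_right below 0.004 m and z of cradle_plate in the frame of seat below 0.002 m and angle between cradle_plate's own z axis and vertical below 0.02 rad and linear speed of cradle_plate below 0.01 m/s and angular speed of cradle_plate below 0.05 rad/s); the robot touches nothing.
It fails at once if the plate is lifted or carried (its middle more than 20 mm above the bed) or tipped up by more than 15 degrees (z of cradle_plate in the frame of seat above 0.02 m or angle between cradle_plate's own z axis and vertical above 0.26 rad).
It fails at once if a bystander is moved by more than 20 mm (distance of any of jar_deck, jar_left, jar_right, jar_lid, label_roll, screwdriver, spanner from where it was at the start of the episode above 0.02 m).
It fails at once if a jar, the lid or the label roll is tipped over (angle between any of jar_deck, jar_left, jar_right, jar_lid, label_roll's own z axis and vertical above 0.5 rad).
It also fails if it takes over 48 s, if anything falls off the work surface, if the arm or the gripper's body presses on something with over 40 N, if the wrist force passes 120 N, or if a joint passes its speed limit or range.

## Working session

There is one attempt and no reset: what is moved stays moved. The work goes in short steps, Python scripts to look and compute and a tool call to move; the robot and the scene stay as the last step left them, time stands still between calls to the robot, and variables do not carry over. Pictures are saved under pics/ and viewed, about 8 in all and at most 12, crops included, and the job is handed in when it is done.

Besides the shell and the picture viewer there is one more tool, called after ">>>" as name(argument=value, ...), one argument or row to a line, values as JSON. move_arm: Moves the arm, as the interface text tells. Its arguments: {"type":"object","properties":{"series":{"type":"string"},"grip_force":{"type":"number"}},"required":["series"]}

```bash
mkdir -p pics
python3 - <<'E'
from rig import r, vision
import cv2
for n in("scene","top"):
    f=vision.grab_frame(n); cv2.imwrite(f"pics/{n}0.png",f[:,:,::-1]); print(n,vision.camera_params(n))
s=r.sense(); print(s)
E
```

```text
scene {'fx': 531.7556392430956, 'fy': 531.7556392430956, 'cx': 307.03305637648486, 'cy': 239.01649274487607, 'position': array([1487.86436403,  248.75761962, 1105.37439622]), 'rotation': array([0.76638289, 0.0178906 , 1.80543063])}
top {'fx': 459.81652735468214, 'fy': 459.81652735468214, 'cx': 318.4772419070801, 'cy': 244.9569805580026, 'position': array([ 372.44213536,   -5.18381736, 1341.33500186]), 'rotation': array([ 0.112328  ,  0.007202  , -1.57673911])}
{'clock': 0.1, 'qpos': array([ 1.30761741e+00,  3.53603291e-01,  1.63405711e+00,  5.27891672e-06,
        1.15517363e+00, -2.38782157e-03]), 'qvel': array([ 0.00075427, -0.00384474, -0.00177347,  0.00068055,  0.00119194,
        0.00086008]), 'joint_efforts': array([-2.23331335e-03, -6.06355047e+01, -3.42822182e+01, -2.08825527e-04,
        3.99317752e-03, -5.35184526e-06]), 'eef_pos': array([161.03531351, 603.46486153, 230.62263551]), 'tcp_rot': array([-3.14035129e+00, -7.79101945e-06,  2.88079942e+00]), 'contact_force': array([-0.38631097,  0.60666019, -1.13209485]), 'wrist_torque': array([ 0.00059012,  0.02555304, -0.02952186]), 'opening': 0.9967957212983564}
```

View pics/scene0.png

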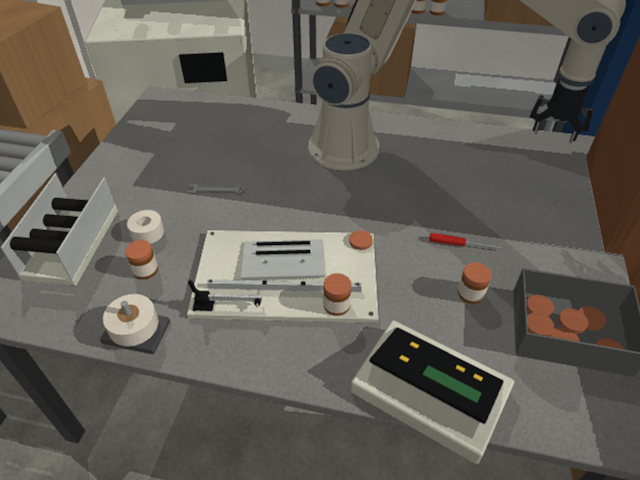

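View pics/top0.png

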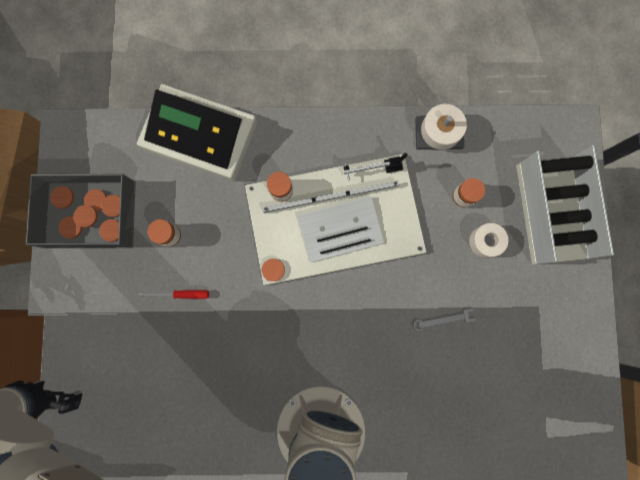

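The scene shows the plate at about (283,258) px on the bed. In the top view the plate is at (341,229), the fence runs from (264,209) to (408,184), and a jar at (279,185) stands behind it. Next I'll zoom both views.

```bash
cat > h.py <<'E'
import numpy as np, cv2
from scipy.spatial.transform import Rotation as Ro
from rig import r, vision
def cam(n):
    p=vision.camera_params(n); return p,Ro.from_euler('xyz',p['rotation']).as_matrix()
def proj(n,P):
    p,R=cam(n); c=(np.atleast_2d(P)-p['position'])@R
    return np.c_[p['cx']+p['fx']*c[:,0]/-c[:,2], p['cy']-p['fy']*c[:,1]/-c[:,2]]
def back(n,uv,z):
    p,R=cam(n); uv=np.atleast_2d(uv).astype(float)
    d=np.c_[(uv[:,0]-p['cx'])/p['fx'],-(uv[:,1]-p['cy'])/p['fy'],-np.ones(len(uv))]@R.T
    return p['position']+d*((z-p['position'][2])/d[:,2])[:,None]
def crop(n,box,k,name):
    f=vision.grab_frame(n)[:,:,::-1]; x0,y0,x1,y1=box
    cv2.imwrite('pics/'+name,cv2.resize(f[y0:y1,x0:x1],None,fx=k,fy=k,interpolation=cv2.INTER_CUBIC))
E
python3 - <<'E'
from h import *
crop('top',(240,150,435,290),4,'t1.png'); crop('scene',(183,225,383,325),4,'s1.png')
E
```

```text
(no output)
```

View pics/t1.png

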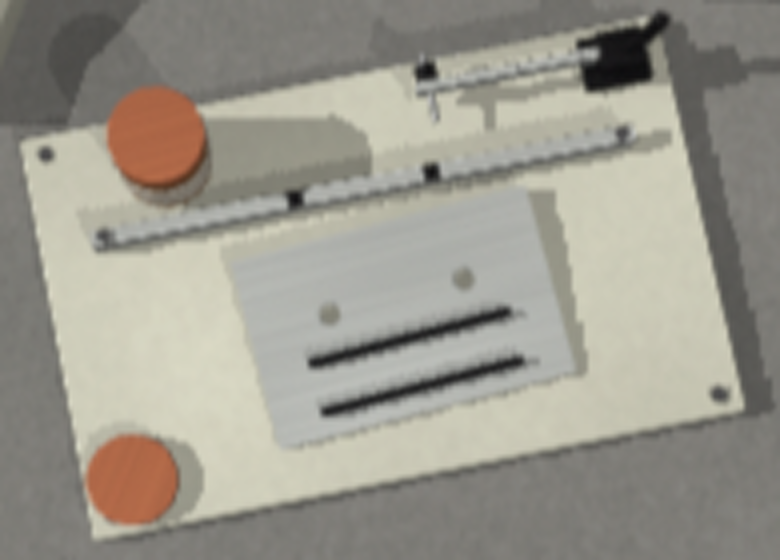

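View pics/s1.png

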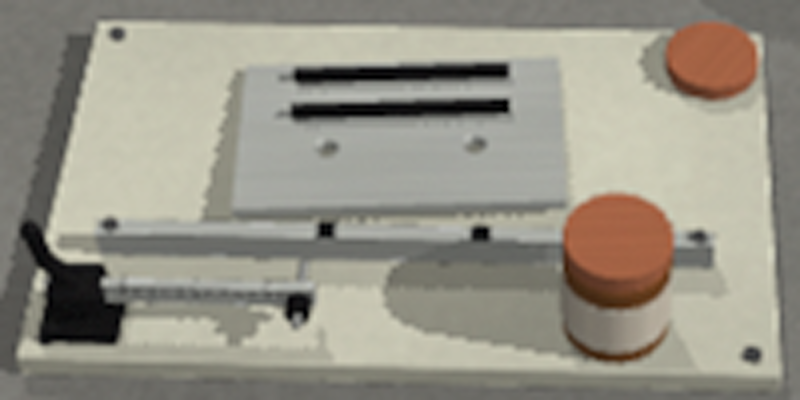

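Top crop: fence stripes at (295,199) and (431,172), plate corners at (226,255), (530,190), (578,373) and (283,447), holes at (329,314) and (463,278). The scene crop has the same stripes at (326,230) and (481,233), and the holes at (327,147) and (475,144).

```bash
cat >> h.py <<'E'
def full(u,x0,y0,k=4): return (np.atleast_2d(u)+.5)/k-.5+[x0,y0]
E
python3 - <<'E'
from h import *
np.set_printoptions(precision=1,suppress=True)
T=lambda u,z: back('top',full(u,240,150),z)[:,:2]
S=lambda u,z: back('scene',full(u,183,225),z)[:,:2]
bed=T([[22,142],[95,540],[743,408],[657,15]],20)
loc=np.array([[165,240],[-135,240],[-135,-240],[165,-240]])
st=T([[295,199],[431,172]],44); ends=T([[105,236],[622,132]],44)
print('bed',bed,'stripes T',st,'S',S([[481,233],[326,230]],44))
src=np.r_[loc,[[76.5,50],[76.5,-50]]].astype(float); dst=np.r_[bed,st]
a=src-src.mean(0);b=dst-dst.mean(0)
th=np.arctan2((a[:,0]*b[:,1]-a[:,1]*b[:,0]).sum(),(a*b).sum())
Rm=np.array([[np.cos(th),-np.sin(th)],[np.sin(th),np.cos(th)]]);t=dst.mean(0)-Rm@src.mean(0)
print('th',np.degrees(th),'origin',t,'res',dst-src@Rm.T-t)
F=lambda P:(P-t)@Rm
print('fence S in fix',F(S([[481,233],[326,230]],44)))
print('bed S',F(S([[97,20],[762,35]],20)))
c=np.r_[T([[226,255],[530,190]],38),T([[578,373],[283,447]],28)]
print('corners fix',F(c)); h=T([[329,314],[463,278]],35)
print('holes T',F(h),'S',F(S([[475,144],[327,147]],35)))
print('corners S',F(np.r_[S([[566,206],[232,213]],38),S([[558,58],[245,66]],28)]))
np.save('fix.npy',np.r_[th,t])
E
```

```text
bed [[ 699.9  217.9]
 [ 408.2  162.1]
 [ 500.1 -304.6]
 [ 792.1 -250.5]] stripes T [[650.7  17.2]
 [669.7 -80.7]] S [[652.7  18.6]
 [672.1 -79.4]]
th 11.01155265399476 origin [585.3 -46.5] res [[-1.5 -2.6]
 [ 1.3 -1.2]
 [ 1.5  3.3]
 [-1.   0.1]
 [-0.1  0. ]
 [-0.2  0.3]]
fence S in fix [[ 78.6  51.1]
 [ 78.9 -48.8]]
bed S [[-131.3 -238. ]
 [-128.   241.4]]
corners fix [[  47.3  106.5]
 [  50.5 -117.5]
 [ -85.3 -124.7]
 [ -95.7   93.4]]
holes T [[ -8.9  42.3]
 [ -2.4 -57.3]] S [[ -5.5  42.8]
 [ -0.1 -56.7]]
corners S [[  49.6  105.1]
 [  61.5 -112.7]
 [ -93.8   96.6]
 [ -80.5 -123. ]]
```

```bash
cat >> h.py <<'E'
def plan(fx,fy,z,yawfix):
    "shift (units of 40mm, present tool axes) and turn (deg about tool z) to reach a fixture-frame TCP"
    th,ox,oy=np.load('fix.npy'); s=r.sense()
    P=np.array([ox+fx*np.cos(th)-fy*np.sin(th), oy+fx*np.sin(th)+fy*np.cos(th), z])
    R=Ro.from_euler('xyz',s['tcp_rot']); G=Ro.from_euler('xyz',[np.pi,0,th+np.radians(yawfix)])
    print('shift',np.round(R.inv().apply(P-s['eef_pos'])/40,2),'turn',np.round(np.degrees((R.inv()*G).as_rotvec()),1),'clock',s['clock'],'q6',s['qpos'][5])
def state():
    th,ox,oy=np.load('fix.npy'); s=r.sense(); d=s['eef_pos'][:2]-[ox,oy]; c,n=np.cos(th),np.sin(th); f=s['contact_force']
    print('fix xy',np.round([c*d[0]+n*d[1],-n*d[0]+c*d[1]],1),'z',round(s['eef_pos'][2],1),'Ffix',np.round([c*f[0]+n*f[1],-n*f[0]+c*f[1],f[2]],1),'yaw',round(np.degrees(s['tcp_rot'][2]-th),1),'t',s['clock'])
E
python3 -c "
from h import *
plan(-122,-8,150,0);state()"
```

```text
shift [-11.78 -14.48   2.03] turn [-0.00e+00  1.00e-01  1.54e+02] clock 0.2 q6 -0.0023803722775184734
fix xy [-292.2  719.2] z 230.9 Ffix [ 0.4 -0.2 -0.7] yaw 154.0 t 0.2
```

>>> move_arm(
  series="-1 -0.78 -0.96 0 0 0 0;-1 -0.78 -0.96 0 0 0 0;-1 -0.78 -0.96 0 0 0 0;-1 -0.78 -0.96 0 0 0 0;-1 -0.78 -0.96 0 0 0 0;-1 -0.78 -0.96 0 0 0 0;-1 -0.78 -0.96 0 0 0 0;-1 -0.78 -0.96 0 0 0 0;-1 -0.78 -0.96 0 0 0 0;-1 -0.78 -0.96 0 0 0 0;-1 -0.78 -0.96 0 0 0 0;-1 -0.78 -0.96 0 0 0 0;-1 -0.78 -0.96 0 0 0 0;-1 -0.78 -0.96 0 0 0 0;-1 -0.78 -0.96 0 0 0 0",
)

```text
clock: 2.08
eef_pos: [473.3, -92.0, 231.5]
tcp_rot: [3.139, 0.005, 2.887]
contact_force: [0.9, 0.2, 0.6]
opening: 1.0
```

>>> move_arm(
  series="-1 0 0 0.1 0 0 10.5;-1 0 0 0.1 0 0 10.5;-1 0 0 0.1 0 0 10.5;-1 0 0 0.1 0 0 10.5;-1 0 0 0.1 0 0 10.5;-1 0 0 0.1 0 0 10.5;-1 0 0 0.1 0 0 10.5;-1 0 0 0.1 0 0 10.5;-1 0 0 0.1 0 0 10.5;-1 0 0 0.1 0 0 10.5;-1 0 0 0.1 0 0 10.5;-1 0 0 0.1 0 0 10.5;-1 0 0 0.1 0 0 10.5;-1 0 0 0.1 0 0 10.5",
)

```text
clock: 3.82
eef_pos: [473.7, -96.0, 172.7]
tcp_rot: [3.142, -0.004, 0.26]
contact_force: [0.1, -0.4, -0.1]
opening: 1.001
```

```bash
python3 -c "
from h import *
plan(-122,-8,60,0);state();print(r.sense()['opening'])"
```

```text
shift [-0.05 -0.49  2.82] turn [-0.  -0.2  3.9] clock 3.825 q6 1.1054414108619717
fix xy [-119.   -27.3] z 172.7 Ffix [ 0.  -0.4 -0.1] yaw 3.9 t 3.825
1.001217852714414
```

>>> move_arm(
  series="-1 0 -0.25 0.8 0 0 3.9;-1 0 -0.25 0.8 0 0 0;-1 -0.05 0 0.8 0 0 0;-1 0 0 0.5 0 0 0;-1 0 0 0.3 0 0 0;-1 0 0 0.2 0 0 0;-1 0 0 0 0 0 0",
)

```text
clock: 4.7
eef_pos: [469.2, -76.6, 33.5]
tcp_rot: [3.141, -0.007, 0.186]
contact_force: [0.2, -0.5, -0.4]
opening: 0.999
```

```bash
python3 -c "
from h import *
plan(-122,-8,24,0);state();crop('scene',(200,140,350,250),5,'s2.png')"
```

```text
shift [-0.06  0.02  0.24] turn [ 0.1 -0.4 -0.4] clock 4.7 q6 1.2165372356058852
fix xy [-119.7   -7.3] z 33.5 Ffix [ 0.1 -0.5 -0.4] yaw -0.4 t 4.7
```

View pics/s2.png

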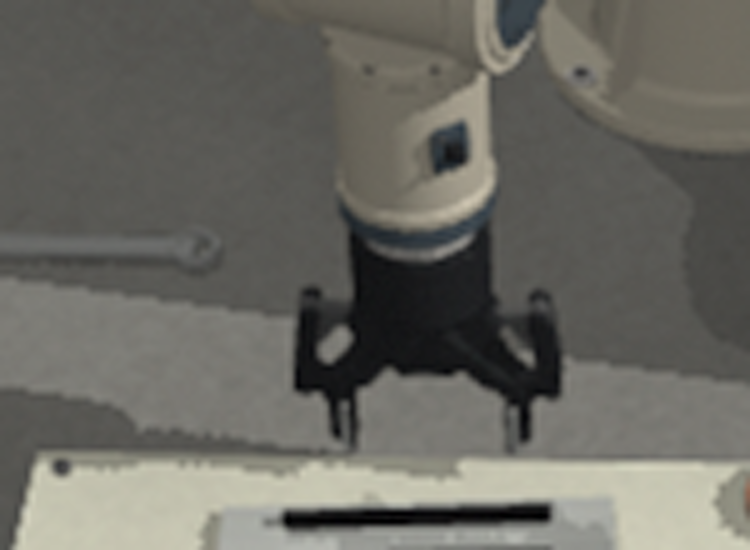

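Fingertip ends sit at about (348,448) and (512,445) in the crop. Those two points tell me the tips' true height.

```bash
python3 -c "
from h import *
s=r.sense();R=Ro.from_euler('xyz',s['tcp_rot']).as_matrix()
for dz in(0,13):
  for y in(-43,43):
    P=s['eef_pos']+R@[11,y,-dz]; print(dz,y,(proj('scene',P)-[200,140])*5+2)
"
```

```text
0 -43 [[505.15620752 470.21570126]]
0 43 [[353.66271474 466.73358001]]
13 -43 [[504.57701932 453.8718649 ]]
13 43 [[352.14447785 450.41112122]]
```

>>> move_arm(
  series="-1 0 0 0.25 0 0.3 0;-1 0 0 0.15 0 0 0;-1 0 0 0.08 0 0 0;-1 0 0 0.06 0 0 0;-1 0 0 0 0 0 0",
)

```text
clock: 5.38
eef_pos: [470.8, -76.8, 12.0]
tcp_rot: [3.14, -0.016, 0.186]
contact_force: [0.1, -1.0, 0.2]
opening: 1.001
```

```bash
python3 -c "
from h import *
plan(-122,-8,10,0);state()"
```

```text
shift [-0.1   0.    0.05] turn [ 0.1 -0.9 -0.4] clock 5.375 q6 1.2118747030512156
fix xy [-118.1   -7.9] z 12.0 Ffix [-0.  -1.   0.2] yaw -0.4 t 5.375
```

>>> move_arm(
  series="-1 0 0 0.05 0 -0.9 0.4;-1 0.1 0 0 0 0 0;-1 0.1 0 0 0 0 0;-1 0.1 0 0 0 0 0;-1 0.08 0 0 0 0 0;-1 0.06 0 0 0 0 0;-1 0.06 0 0 0 0 0;-1 0.06 0 0 0 0 0;-1 0.06 0 0 0 0 0",
)

```text
clock: 6.5
eef_pos: [492.9, -71.7, 9.5]
tcp_rot: [-3.142, 0.009, 0.18]
contact_force: [-6.4, -0.3, 5.1]
opening: 0.998
```

```bash
python3 -c "
from h import *
state();print(r.sense()['tcp_rot'])"
```

```text
fix xy [-95.5  -7. ] z 9.5 Ffix [-6.3  1.   5.1] yaw -0.7 t 6.5
[-3.14151042  0.00861991  0.17968028]
```

>>> move_arm(
  series="-1 0.06 0 -0.02 0 0 0.5;-1 0.06 0 0 0 0 0;-1 0.06 0 0 0 0 0;-1 0.06 0 0 0 0 0",
)

```text
clock: 7.0
eef_pos: [502.3, -69.8, 9.9]
tcp_rot: [-3.141, 0.01, 0.17]
contact_force: [-5.0, -0.8, 1.3]
opening: 1.001
```

```bash
python3 -c "
from h import *
state();crop('top',(240,150,435,290),4,'t2.png')"
```

```text
fix xy [-85.9  -7. ] z 9.9 Ffix [-5.   0.1  1.3] yaw -1.2 t 7.0
```

View pics/t2.png

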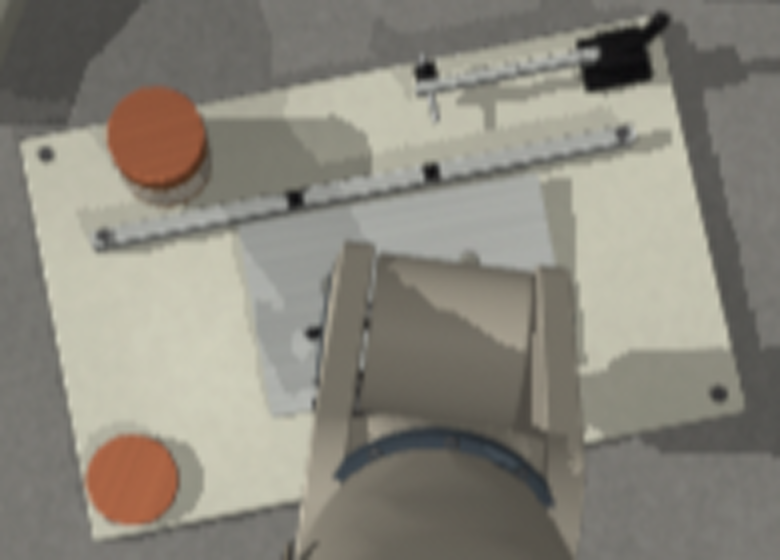

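The plate is now nearly parallel to the fence and close to it. Its +x edge runs from (238,235) to (538,180). I'll push on until the force rises.

>>> move_arm(
  series="-1 0.05 0 0 0 0 -1.2;-1 0.06 0 0 0 0 0;-1 0.06 0 0 0 0 0",
)

```text
clock: 7.42
eef_pos: [508.2, -68.9, 9.7]
tcp_rot: [-3.141, 0.012, 0.193]
contact_force: [-13.6, -6.0, 8.9]
opening: 0.997
```

```bash
python3 -c "
from h import *
state()"
```

```text
fix xy [-79.9  -7.2] z 9.7 Ffix [-14.5  -3.3   8.9] yaw 0.0 t 7.425
```

>>> move_arm(
  series="-1 0.06 0 0 0 0 0;-1 0 0 0 0 0 0;-1 -0.4 0 0 0 0 0;-1 -0.4 0 -0.4 0 0 0;-1 0 0 -1 0 0 0;-1 0 0 -1 0 0 0",
)

```text
clock: 8.18
eef_pos: [475.6, -75.0, 106.2]
tcp_rot: [-3.14, 0.017, 0.193]
contact_force: [0.8, 0.6, -0.2]
opening: 0.999
```

```bash
python3 -c "
from h import *
state();plan(-8,-165,100,90)"
```

```text
fix xy [-113.1   -7. ] z 106.2 Ffix [ 0.8  0.4 -0.2] yaw 0.1 t 8.175
shift [2.62 3.95 0.1 ] turn [ -0.9   0.7 -89.9] clock 8.175 q6 1.2246131993703187
```

>>> move_arm(
  series="-1 0.65 0.98 0 -0.9 0 0;-1 0.65 0.98 0 0 0 0;-1 0.65 0.98 0 0 0 0;-1 0.65 0.98 0 0 0 0;-1 0 0 0 0 0 -10;-1 0 0 0 0 0 -10;-1 0 0 0 0 0 -10;-1 0 0 0 0 0 -10;-1 0 0 0 0 0 -10;-1 0 0 0 0 0 -10;-1 0 0 0 0 0 -10;-1 0 0 0 0 0 -10;-1 0 0 0 0 0 -10;-1 0 0 0 0 0 0",
)

```text
clock: 9.93
eef_pos: [614.2, -216.1, 112.7]
tcp_rot: [3.134, 0.025, 1.814]
contact_force: [-0.1, 0.2, -0.3]
opening: 0.999
```

```bash
python3 -c "
from h import *
state();plan(-8,-155,20,90);crop('scene',(183,225,383,325),4,'s3.png')"
```

```text
fix xy [  -4.  -171.9] z 112.7 Ffix [-0.1  0.2 -0.3] yaw 92.9 t 9.925
shift [ 0.49 -0.09  2.3 ] turn [0.5 1.4 2.9] clock 9.925 q6 -0.562898835187473
```

View pics/s3.png

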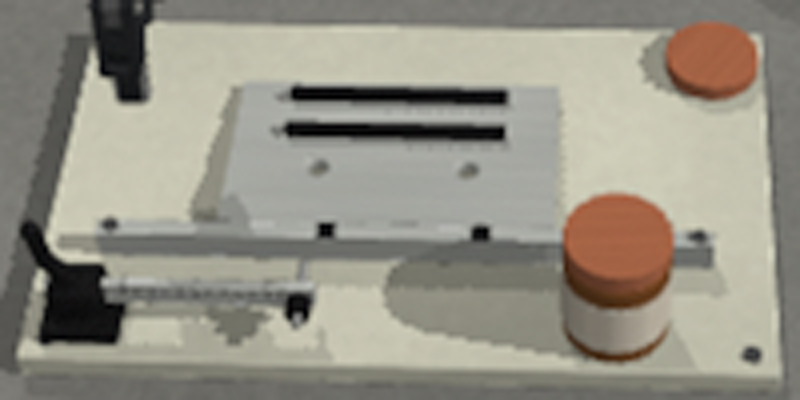

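The plate now lies along the fence. Holes are at (319,168) and (469,170), stripes at (326,230) and (481,233), and the -x corners at (243,86) and (558,87).

```bash
python3 -c "
from h import *
th,ox,oy=np.load('fix.npy');Rm=np.array([[np.cos(th),-np.sin(th)],[np.sin(th),np.cos(th)]])
F=lambda u,z:np.round((back('scene',full(u,183,225),z)[:,:2]-[ox,oy])@Rm,1)
print('holes',F([[469,170],[319,168]],35),'stripes',F([[481,233],[326,230]],44),'-x corners',F([[558,87],[243,86]],28))"
```

```text
holes [[ 17.7  40. ]
 [ 18.6 -60.2]] stripes [[ 78.6  51.1]
 [ 78.9 -48.8]] -x corners [[ -65.9   97.2]
 [ -61.3 -122. ]]
```

>>> move_arm(
  series="-1 0.25 0 0.9 0.5 1.4 2.9;-1 0.2 -0.1 0.9 0 0 0;-1 0 0 0.5 0 0 0;-1 0 0 0 0 0 0",
)

```text
clock: 10.48
eef_pos: [608.4, -200.7, 19.7]
tcp_rot: [3.138, 0.002, 1.746]
contact_force: [0.4, 0.0, 1.0]
opening: 1.0
```

```bash
python3 -c "
from h import *
state();plan(-8,-145,11,90)"
```

```text
fix xy [  -6.7 -155.7] z 19.7 Ffix [ 0.4 -0.1  1. ] yaw 89.0 t 10.475
shift [ 0.27 -0.04  0.22] turn [ 0.2  0.1 -1. ] clock 10.475 q6 -0.49577275213326527
```

>>> move_arm(
  series="-1 0.1 0 0.12 0 0 -1;-1 0.15 0 0.1 0 0 0;-1 0.1 0 0 0 0 0;-1 0.08 0 0 0 0 0;-1 0.06 0 0 0 0 0;-1 0.06 0 0 0 0 0;-1 0.05 0 0 0 0 0",
)

```text
clock: 11.35
eef_pos: [606.8, -177.4, 14.2]
tcp_rot: [3.132, 0.006, 1.763]
contact_force: [0.3, -3.9, -2.0]
opening: 1.004
```

```bash
python3 -c "
from h import *
state();plan(-8,-121,11,90)"
```

```text
fix xy [  -3.9 -132.5] z 14.2 Ffix [-0.5 -3.9 -2. ] yaw 90.0 t 11.35
shift [ 0.29 -0.1   0.08] turn [ 0.6  0.4 -0. ] clock 11.35 q6 -0.4768365336680903
```

>>> move_arm(
  series="-1 -0.05 0 0.07 0.5 0.4 0;-1 0.05 0 0.03 0 0 0;-1 0.06 0 0 0 0 0;-1 0.06 0 0 0 0 0;-1 0.06 0 0 0 0 0;-1 0.05 0 0 0 0 0",
)

```text
clock: 12.1
eef_pos: [605.0, -168.1, 9.9]
tcp_rot: [3.141, -0.001, 1.762]
contact_force: [-0.6, 0.1, -1.4]
opening: 1.002
```

```bash
python3 -c "
from h import *
state()"
```

```text
fix xy [  -3.9 -123.1] z 9.9 Ffix [-0.6  0.2 -1.4] yaw 90.0 t 12.1
```

```bash
python3 -c "
from h import *
crop('scene',(183,225,383,325),4,'s4.png')"
```

```text
(no output)
```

View pics/s4.png

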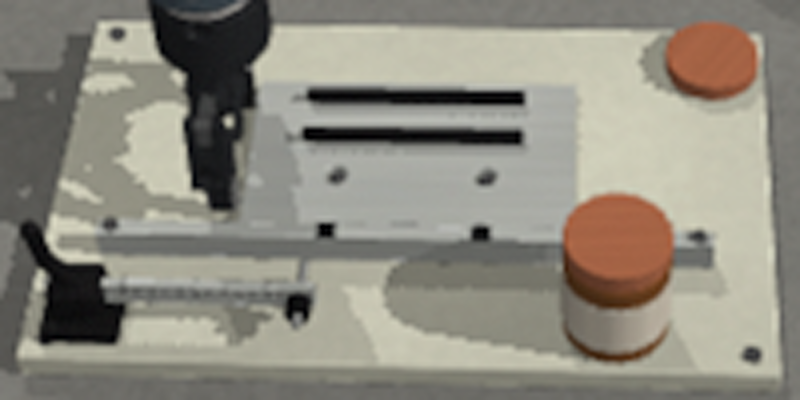

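The holes are now at (337,176) and (486,177), so they've shifted and also dropped: the plate appears seated. I'll back off clear and check.

>>> move_arm(
  series="-1 -0.4 0 0 0 0 0;-1 -0.4 0 -0.3 0 0 0;-1 0 0 -1 0 0 0;-1 0 0 -1 0 0 0;-1 -0.5 -1 -0.5 0 0 0;-1 -0.5 -1 0 0 0 0;-1 -0.5 -1 0 0 0 0;-1 0 -1 0 0 0 0;-1 0 0 0 0 0 0",
)

```text
clock: 13.28
eef_pos: [464.6, -302.2, 132.4]
tcp_rot: [3.134, 0.005, 1.759]
contact_force: [0.8, -0.1, -0.1]
opening: 0.999
```

```bash
python3 -c "
from h import *
state()
a=vision.grab_frame('scene')[225:325,183:383,::-1];b=vision.grab_frame('top')[150:290,240:435,::-1]
a=cv2.resize(a[10:65,40:160],None,fx=6,fy=6,interpolation=3);b=cv2.resize(b[35:125,35:155],None,fx=6,fy=6,interpolation=3)[:270*2]
cv2.imwrite('pics/s5.png',a);cv2.imwrite('pics/t5.png',b)"
```

```text
fix xy [-167.3 -227.9] z 132.4 Ffix [ 0.8 -0.3 -0.1] yaw 89.8 t 13.275
```

View pics/s5.png

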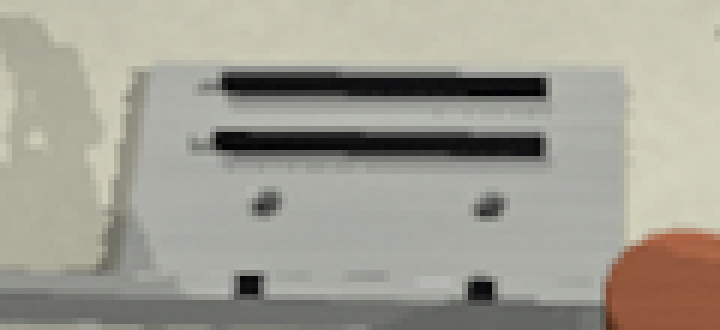

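View pics/t5.png

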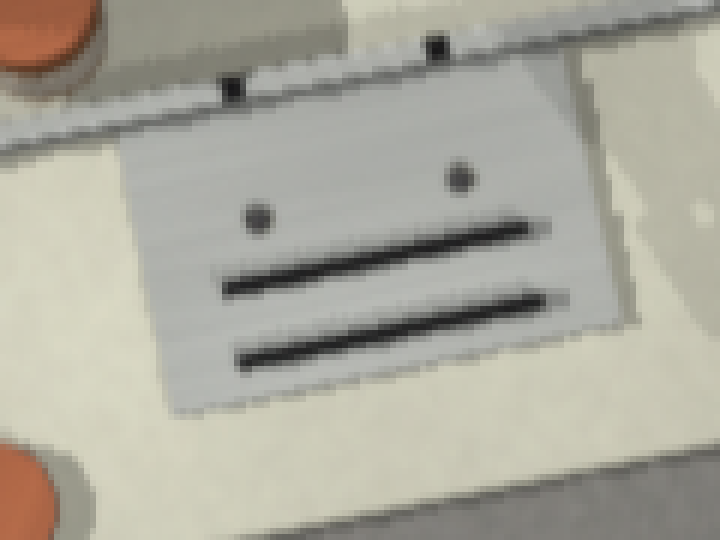

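The holes are now dark with the pins showing, at (265,203)/(489,206) in the scene crop and (258,217)/(460,178) in the top crop. I'll triangulate them for height.

```bash
python3 -c "
from h import *
np.set_printoptions(precision=1,suppress=True)
th,ox,oy=np.load('fix.npy');Rm=np.array([[np.cos(th),-np.sin(th)],[np.sin(th),np.cos(th)]])
fx=lambda P:np.c_[(P[:,:2]-[ox,oy])@Rm,P[:,2]]
def tri(s,t):
    out=[]
    for a,b in zip(s,t):
        A=[];B=[]
        for n,uv in(('scene',a),('top',b)):
            c=vision.camera_params(n)['position'];d=back(n,uv,0)[0]-c;d/=np.linalg.norm(d);M=np.eye(3)-np.outer(d,d);A.append(M);B.append(M@c)
        out.append(np.linalg.lstsq(np.vstack(A),np.hstack(B),rcond=None)[0])
    return fx(np.array(out))
S=lambda u:full(u,223,235,6);T=lambda u:full(u,275,185,6)
print('holes',tri(S([[489,206],[265,203]]),T([[258,217],[460,178]])))
print('stripes',tri(S([[482,290],[249,287]]),T([[233,89],[438,47]])))
print('-x corners',tri(S([[624,68],[152,64]]),T([[175,415],[622,322]])))
S1=lambda u:full(u,183,225);T1=lambda u:full(u,240,150)
print('holes start',tri(S1([[475,144],[327,147]]),T1([[329,314],[463,278]])))
"
```

```text
holes [[ 16.   50.4  26. ]
 [ 15.6 -49.5  24.5]]
stripes [[ 76.7  50.5  41.5]
 [ 77.4 -50.   41. ]]
-x corners [[ -70.2  108.7   25.6]
 [ -68.5 -111.    24.2]]
holes start [[ -8.4  42.4  31.6]
 [ -2.1 -57.3  32.8]]
```

```bash
python3 -c "
from h import *
state();print(r.sign_off())"
```

```text
fix xy [-164.4 -228.4] z 132.7 Ffix [ 0.4 -0.3 -0.1] yaw 89.9 t 13.375
the job is handed in; nothing more can be done
None
```

The plate is seated on both pins, flat on the bed and along the fence. I handed the job in at 13.4 s of the 48 s allowed.

With the gripper open, I pushed the plate's near edge with both fingertips. That squared it and brought it against the fence, with about 15 N at contact. I then pushed its -y edge about 11 mm along the fence until the holes dropped over the pins and the force fell to about zero.

**Last checks, from both cameras:**
- **Holes:** they measure at fixture (16.0, 50.4) and (15.6, -49.5) mm, within about 1 mm of the pins at (15, ±50).
- **Height:** the raw heights of the plate's top read 24–26 mm against 28 mm when seated. The fence stripes, at a known 44 mm, also read about 2.7 mm low. Corrected for that, the plate's top is at about 27–29 mm at both the holes and the near corners, so it lies flat. Before the pushes, the holes read about 7 mm higher.
- **Arm:** the gripper is about 110 mm above the bed and clear of everything, with no contact force.
- **Bystanders:** the jar and lid on the bed looked unmoved. The tools never came near the other items, but I did not measure those again.

No check failed. The only disagreement was this 2–3 mm camera offset in height.

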